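# Put the bench shifter into third gear

## Robot

A 7-joint arm with a two-finger parallel gripper is mounted at the origin on the work surface. World frame = base frame: x ahead of the robot, y to its left, z up, the work surface at z = 0. Lengths are in m, angles in rad, forces in N, time in s.
With the tool pointing down it reaches from about 0.4 to 0.85 m from the base axis. Payload 10.4 kg.
Tool frame: the origin (TCP) lies midway between the tips of the shut fingers; the grasp point (between the pads) lies manip.grip_depth behind it (manip.grip_depth is the distance from the TCP to the grasp point, in m); z points along the fingers, x is the direction in which the jaws open and shut, and the axes are right-handed (so a half turn about z gives the same grasp; the last joint's range is limited). The gripper opens to 85 mm and grips with 20 to 120 N. Pads are 22 mm wide; open, the fingers measure 114 mm over their backs; the gripper's body (76 mm by 85 mm) begins 54 mm behind the grasp point. The pads swing forward as they close: fully open they stand 13 mm farther back than shut.
Start: joints at [-1.362, 0.332, -0.065, 1.46, 0.022, 1.35, -0.088], TCP at [0.144, 0.608, 0.231] pointing down, gripper open.
Joint ranges: [-2.6, 2.6], [-0.5, 2.12], [-1.47, 1.34], [0.16, 2.42], [-1.27, 4.41], [0.06, 2.06], [-2.6, 2.6]. Speed limits (rad/s): [2.22, 2.22, 2.79, 2.79, 3.14, 3.14, 3.14].

## Interface

Orientations are given as a unit quaternion [x, y, z, w].
In Python, from workcell import manip gives the robot as it stands. The module is installed in compiled form; this text tells all that it offers.
- The arm moves only by the tool send_rows, never from a script. Its argument "steps" is a list of rows, each a list of 2 entries, a list of its own where there are three numbers: the shift along the tool's x, y, z in m, then the turn about the tool's z in rad. In form: [[[x, y, z], spin], ...]. A call has exactly 8 rows; each row is the pose to reach, as a shift and turn from the pose commanded when the call began, along the tool's axes at that moment; what a row does not reach only later rows make up. A row lasts 1/8 s, in which the tool goes at most 62.5 mm and 10.7 degrees, less where a joint would pass 70% of its speed; a pose out of reach is approached as far as the arm can. A call with a gripper value outside its range is refused whole. "hand" is the opening, from 0 (shut) to 1 (fully open), set as the call begins (left out, the last holds). The fingers move at their own pace and stop on an object; "force" is the grip in N (left out, the last holds). Time passes only in rows, so rows that repeat a pose let the fingers close, or fill a call up. It gives the time, the measured TCP pose, the force and the opening at its end, in the units of the state.
- manip.get_obs(): the state, without advancing time (a new reading comes with each control period).
- manip.camera(name): name is "scene" or "side" or "wrist"; returns (picture, depth): 420x560x3 uint8, red, green, blue; 420x560 float32, m along the optical axis (not along the pixel's ray), 0 where there is no reading.
- manip.camera_info(name): a dict with "intrinsics" (3x3 intrinsics, pixels), "dist_coeffs" ([k1, k2, p1, p2, k3] as OpenCV has them; the pictures are not rectified), "pose" (4x4, takes a point from camera to world coordinates); the wrist camera has in their place "T_tool_cam" (4x4, takes a point from camera to tool coordinates, whose origin is the TCP and whose axes are the tool frame's). Camera axes: x right, y up, looking along -z (the intrinsics and any distortion apply to the point x, -y, -z); pixel columns grow to the right and rows downward; lengths in m; the calibration is good to about 2 mm. A picture is of the moment at which its call begins: read the wrist's pose just before it. camera_info takes no time and is no camera call.
- manip.hand_in(): hands the job in, once; it reports no verdict.
The state is a dict: "clock": time; "joint_pos": joint angles; "joint_velocities": joint speeds; "tau": joint torques, N m; "position": TCP position; "ee_rot": TCP orientation; "ft_force": force on the tool from outside, world axes, zero at the start; "torque": the same for the moment, N m; "grip_width": opening from 0.0 (shut) to 1.0 (fully open).
Only numpy, scipy, OpenCV 4.12 (cv2) and the standard library are available. Lean on these libraries where they do the work, as an engineer would, in place of code of your own. Each camera call takes 0.05 s, during which the arm holds its last target.

## Task

The gear shifter on the plywood test board has to be left in third gear for its next check: its lever now stands somewhere in the left-hand lane (first and second), so push it into neutral, across to the middle lane and then forward, fully home into third, without running it into fourth, fifth or sixth. Only push, with the fingertips or the outside of the fingers: never take the knob or the stem between the fingers. Leave everything else on the bench standing where it is.

Things in the scene. Friction and masses are not known exactly. Their poses are not given: they have to be found in the camera images.
- shifter: The gear shifter, fixed: dark steel housing 140 mm long (x), 112 wide (y), on a 12 mm plywood board 260 x 180 mm. Origin: middle of the board's underside, on the bench, below the lever's pivot. x points forward (away from the robot, turned up to about 0.5 rad), y to the shifter's left, z up. An aluminium gate plate closes its top, 112 mm above the bench.
- third_slot (a point): In the gate plate's top, where the stem's axis ends up in third: 17 mm ahead of neutral. The gate: a neutral slot along y through the middle, and from it three slots forward (first, third, fifth from the left) and three back (second, fourth, sixth), as in a car; all 14 mm wide, 20 mm apart, corners rounded 3 mm. The stem passes only along the slots. Axes as the shifter's.
- pivot (a point): The lever's pivot, inside the housing, 42 mm above the bench on the shifter's origin axis. The lever turns about it both ways.
- knob (a point): Centre of the lever's black ball knob, 48 mm diameter (flat top 22 mm above it, shift pattern in white lines), 170 mm from the pivot: 212 mm above the bench with the lever upright. Below it a 10 mm round steel stem runs into the gate; the point's z axis points up along it. The knob moves 41 mm forward or back from neutral to fully in gear, 48 mm from lane to lane.
- gear_fore (a joint): Lever angle fore and aft, rad: 0 neutral, positive forward (knob towards the shifter's +x), the slot's end at about 0.24 forward and -0.24 back. Friction holds the lever where it is left, no springs and no detents; about 2.5 N at the knob moves it.
- gear_cross (a joint): Lever angle across, rad, positive to the shifter's right (-y): first-second lane at -0.28, third-fourth lane at 0, fifth-sixth lane at 0.28; about 0.03 of play to either side in a lane. Gears can only be entered within that play. Held by friction like gear_fore.
- can_a: Grey ribbed canister, 48 mm diameter, 115 high, standing loose near the shifter. Origin: centre of its underside.
- can_b: A second, equal canister, loose near the shifter. Origin: centre of its underside.
- mug: Black mug, 82 mm diameter, 95 high, with handle, loose near the shifter. Origin: centre of its underside.
- spare_knob: A spare black shift knob, 48 mm diameter, 52 high, standing loose on its collar on the near end of the plywood board. Origin: centre of its underside.
- tumbler: Steel drinking tumbler, 82 mm diameter, 125 high, loose on the left of the bench. Origin: centre of its underside.
- speaker: Black cylindrical speaker, 68 mm diameter, 176 high, loose on the left of the bench. Origin: centre of its underside.
- phone: Black phone 150 x 72 x 8 mm lying loose on the left of the bench. Origin: centre of its underside.

How it is judged:
On the way, in this order (a step that is already met when the one before it is completed fails the run):
1. the lever is in neutral, in the middle lane (value of joint gear_fore between -0.09 and 0.09 rad and value of joint gear_cross between -0.09 and 0.09 rad).
2. the lever is fully home in third (value of joint gear_fore above 0.205 rad and value of joint gear_cross between -0.06 and 0.06 rad), for 0.1 s.
At the end, for the whole second after the job is handed in: The lever rests in third: gear_fore above 0.205 rad (within about 6 mm at the knob of the slot's end) and gear_cross within 0.06 of 0 (all of step 2 and velocity of joint gear_fore between -0.05 and 0.05 rad/s); the robot touches nothing.
It fails at once if the lever was run into fourth or sixth (value of joint gear_fore below -0.12 rad and value of joint gear_cross above -0.14 rad).
It fails at once if the lever was run into fifth (value of joint gear_fore above 0.12 rad and value of joint gear_cross above 0.14 rad).
It fails at once if the knob or the stem was taken between the fingers (the grasp point came within 26 mm of the knob's centre, or onto the stem) (distance between the grasp point and knob below 0.026 m or (x of the grasp point in the frame of knob between -0.008 and 0.008 m and y of the grasp point in the frame of knob between -0.008 and 0.008 m and z of the grasp point in the frame of knob between -0.095 and 0.03 m)).
It fails at once if a bystander (canister, mug, spare knob, tumbler, speaker, phone) was moved more than 20 mm or tipped (distance of any of can_a, can_b, mug, spare_knob, tumbler, speaker, phone from where it was at the start of the episode above 0.02 m or angle between any of can_a, can_b, mug, spare_knob, tumbler, speaker, phone's own z axis and vertical above 0.3 rad).
It also fails if it takes over 54 s, if anything falls off the work surface, if the arm or the gripper's body presses on something with over 40 N, if the wrist force passes 120 N, or if a joint passes its speed limit or range.

## Working session

There is one attempt and no reset: what is moved stays moved. The work goes in short steps, Python scripts to look and compute and a tool call to move; the robot and the scene stay as the last step left them, time stands still between calls to the robot, and variables do not carry over. Pictures are saved under pics/ and viewed, and the job is handed in when it is done.

Besides the shell and the picture viewer there is one more tool, called after "Request:" as a command line: name --argument value ..., lists and objects as JSON in quotes. send_rows: Moves the arm, as the interface text tells. Its arguments: {"type":"object","properties":{"steps":{"type":"array"},"hand":{"type":"number"},"force":{"type":"number"}},"required":["steps"]}

```bash
mkdir -p pics
cat > h.py <<'E'
import numpy as np, cv2
from workcell import manip
def snap(n,f):
    o=manip.get_obs(); p,d=manip.camera(n); cv2.imwrite('pics/'+f+'.png',p[:,:,::-1]); np.savez('pics/'+f+'.npz',p=p,d=d,pos=o['position'],q=o['ee_rot']); return p,d
E
python3 - <<'E'
from h import *
np.set_printoptions(precision=4,suppress=True)
o=manip.get_obs()
for k in o: print(k,o[k])
print(manip.grip_depth)
for n in ('scene','side','wrist'):
    print(n,manip.camera_info(n)); 
for n in ('scene','side'): snap(n,n+'0')
E
```

```text
clock 0.0
joint_pos [-1.3616  0.3328 -0.0647  1.4609  0.0216  1.3499 -0.0885]
joint_velocities [-0.0004 -0.0013 -0.0004  0.0015 -0.0008  0.0009  0.0007]
tau [ -0.0001 -62.5432   0.049  -39.1621   0.0162   0.0095   0.    ]
position [0.1435 0.6079 0.2305]
ee_rot [ 0.7841  0.6206 -0.0005  0.0004]
ft_force [0.0329 0.9206 0.5075]
torque [-0.015   0.0409 -0.0369]
grip_width 1.002208720202568
0.0187
scene {'intrinsics': array([[417.2245,   0.    , 284.1388],
       [  0.    , 417.2245, 217.743 ],
       [  0.    ,   0.    ,   1.    ]]), 'dist_coeffs': array([-0.0177,  0.    ,  0.    ,  0.    ,  0.    ]), 'pose': array([[-0.6625, -0.4618,  0.5898,  1.0899],
       [ 0.7487, -0.4328,  0.5021,  0.6024],
       [ 0.0234,  0.7742,  0.6325,  0.7478],
       [ 0.    ,  0.    ,  0.    ,  1.    ]])}
side {'intrinsics': array([[433.6127,   0.    , 287.1351],
       [  0.    , 433.6127, 208.7083],
       [  0.    ,   0.    ,   1.    ]]), 'dist_coeffs': array([-0.1063,  0.    ,  0.    ,  0.    ,  0.    ]), 'pose': array([[ 0.9739,  0.1328, -0.1838,  0.3843],
       [-0.2262,  0.514 , -0.8274, -0.6296],
       [-0.0154,  0.8474,  0.5307,  0.6188],
       [ 0.    ,  0.    ,  0.    ,  1.    ]])}
wrist {'intrinsics': array([[294.5919,   0.    , 281.3086],
       [  0.    , 294.5919, 202.9237],
       [  0.    ,   0.    ,   1.    ]]), 'dist_coeffs': array([-0.0439,  0.    ,  0.    ,  0.    ,  0.    ]), 'T_tool_cam': array([[ 1.    , -0.0003,  0.0002, -0.0005],
       [-0.0002, -0.9551, -0.2963, -0.0748],
       [ 0.0003,  0.2963, -0.9551, -0.142 ],
       [ 0.    ,  0.    ,  0.    ,  1.    ]])}
```

View pics/scene0.png

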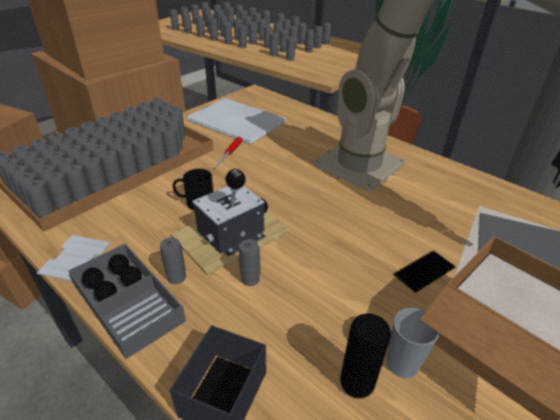

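View pics/side0.png

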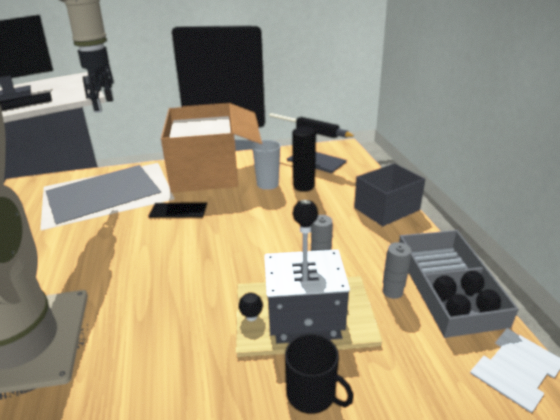

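Scene view: the shifter is near (230,215), its knob at (235,178), the mug at (197,188), and the canisters at (173,260) and (249,262). Side view: the knob is at (305,213), the gate plate at (305,272), the spare knob at (251,305), and the mug at (312,373). Next I'll measure these.

```bash
cat >> h.py <<'E'
np.set_printoptions(precision=4,suppress=True)
def rays(n,uv,info=None):
    i=manip.camera_info(n); uv=np.asarray(uv,float).reshape(-1,1,2)
    x=cv2.undistortPoints(uv,i['intrinsics'],i['dist_coeffs']).reshape(-1,2)
    return np.c_[x[:,0],-x[:,1],-np.ones(len(x))],i
def pose(n,npz=None):
    i=manip.camera_info(n)
    if 'pose' in i: return i['pose']
    from scipy.spatial.transform import Rotation as R
    T=np.eye(4);T[:3,:3]=R.from_quat(npz['q']).as_matrix();T[:3,3]=npz['pos'];return T@i['T_tool_cam']
def onplane(n,uv,z,npz=None):
    r,_=rays(n,uv);T=pose(n,npz);d=r@T[:3,:3].T;s=(z-T[2,3])/d[:,2];return T[:3,3]+d*s[:,None]
def cloud(n,npz):
    d=npz['d'];v,u=np.mgrid[:d.shape[0],:d.shape[1]]
    r,_=rays(n,np.stack([u.ravel(),v.ravel()],1).astype(float));T=pose(n,npz)
    P=(r*d.reshape(-1,1))@T[:3,:3].T+T[:3,3];P[d.ravel()==0]=np.nan
    return P.reshape(d.shape+(3,))
E
python3 - <<'E'
from h import *
for n,win in (('scene',(130,290,150,300)),('side',(190,400,210,420))):
    z=np.load(f'pics/{n}0.npz');P=cloud(n,z);p=z['p'].astype(int)
    r0,r1,c0,c1=win
    m=np.zeros(P.shape[:2],bool);m[r0:r1,c0:c1]=1
    pl=m&(abs(P[...,2]-0.112)<0.008)&(p.min(2)>110)
    cnt,_=cv2.findContours(pl.astype('uint8'),0,1);c=max(cnt,key=cv2.contourArea)
    W=onplane(n,c.reshape(-1,2).astype(float),0.112)
    rect=cv2.minAreaRect((W[:,:2]*1000).astype('float32'));print(n,'plate',pl.sum(),rect, np.median(P[pl],0))
    bl=m&(P[...,2]>0.185)&(p.max(2)<70)
    q=P[bl];print('knob px',np.argwhere(bl).mean(0)[::-1],bl.sum(),np.median(q,0),q.min(0),q.max(0))
    cv2.imwrite(f'pics/{n}0z.png',cv2.resize(z['p'][r0:r1,c0:c1,::-1],None,fx=3.5 if n=='scene' else 2.7,fy=3.5 if n=='scene' else 2.7,interpolation=cv2.INTER_CUBIC))
# knob by circle
E
```

```text
scene plate 1196 ((543.9356689453125, -48.00652313232422), (116.41375732421875, 142.9199676513672), 81.23290252685547) [ 0.5622 -0.0347  0.112 ]
knob px [234.8645 179.7171] 251 [0.568  0.0081 0.2144] [ 0.5443 -0.017   0.1914] [0.5789 0.0193 0.2282]
side plate 3413 ((542.5257568359375, -54.31378173828125), (118.5731430053711, 139.56202697753906), 81.14311218261719) [ 0.552  -0.0514  0.1115]
knob px [305.2794 213.6253] 451 [ 0.5506 -0.0223  0.215 ] [ 0.533  -0.0307  0.1857] [ 0.5728 -0.0024  0.2297]
```

View pics/scene0z.png

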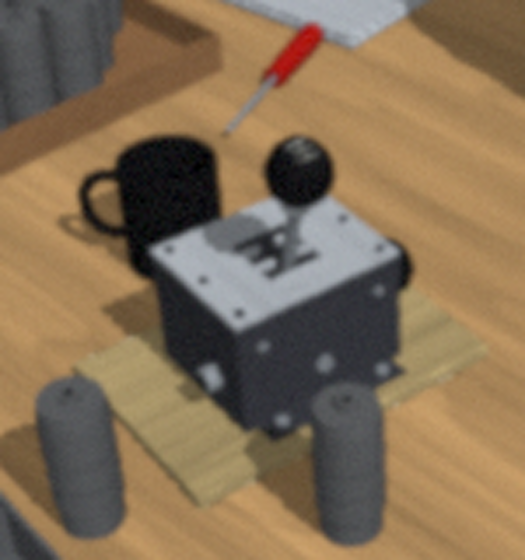

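View pics/side0z.png

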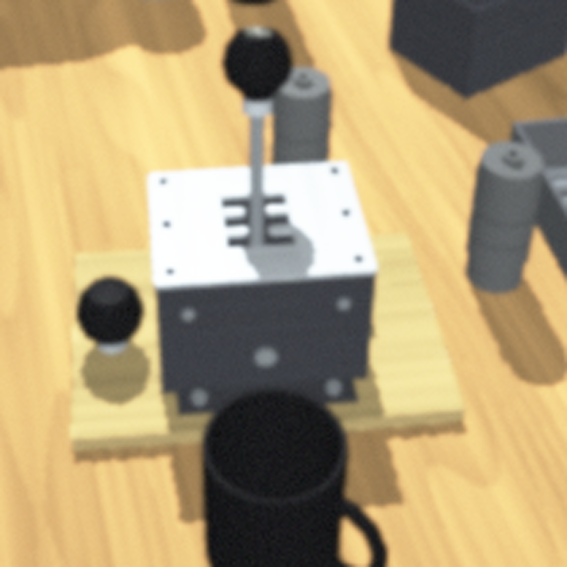

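Run:
```python
from h import *
from scipy.optimize import least_squares
L=[]
for n,(cx,cy) in (('scene',(235,178)),('side',(305,213))):
    z=np.load(f'pics/{n}0.npz');p=z['p']
    g=p.max(2).astype(int);m=np.zeros(g.shape,'uint8');m[cy-22:cy+18,cx-22:cx+22]=(g[cy-22:cy+18,cx-22:cx+22]<65)
    c=max(cv2.findContours(m,0,1)[0],key=cv2.contourArea).reshape(-1,2).astype('float32')
    (ce,r)=cv2.minEnclosingCircle(c);M=cv2.moments(c);print(n,ce,r,M['m10']/M['m00'],M['m01']/M['m00'],cv2.fitEllipse(c))
    rr,_=rays(n,[ce]);T=pose(n);d=T[:3,:3]@rr[0];L.append((T[:3,3],d/np.linalg.norm(d)))
A=np.zeros((3,3));b=np.zeros(3)
for o,d in L:
    Q=np.eye(3)-np.outer(d,d);A+=Q;b+=Q@o
k=np.linalg.solve(A,b);print('knob',k,[np.linalg.norm(np.cross(d,k-o)) for o,d in L])
yaw=np.radians(-8.8);c0=np.array([.5432,-.0512]);R=np.array([[np.cos(yaw),np.sin(yaw)],[-np.sin(yaw),np.cos(yaw)]])
v=R@(k[:2]-c0);print('local',v,k[2]-.042,'fore',np.arctan2(v[0],k[2]-.042),'cross',-np.arctan2(v[1],k[2]-.042),np.linalg.norm([*v,k[2]-.042]))
# other objects
z=np.load('pics/side0.npz');P=cloud('side',z);zs=np.load('pics/scene0.npz');Ps=cloud('scene',zs)
for nm,PP,(u,v) in [('canA',P,(320,220)),('canB',P,(399,249)),('mug',P,(312,350)),('spare',P,(251,303)),('canR',Ps,(173,245)),('canL',Ps,(249,245)),('mugS',Ps,(197,180))]: print(nm,PP[v,u])
```

```text
scene (234.83628845214844, 179.04867553710938) 9.39002513885498 234.74305555555554 180.05864197530863 ((234.8412628173828, 179.6216278076172), (16.76706886291504, 18.310983657836914), 99.239501953125)
side (305.22259521484375, 213.3838653564453) 12.973637580871582 305.2096774193548 213.74317617866004 ((305.2463073730469, 213.68959045410156), (22.80537223815918, 23.520544052124023), 157.04588317871094)
knob [ 0.5553 -0.0063  0.2042] [np.float64(0.0001171080016792209), np.float64(0.00011710800167914467)]
local [0.0051 0.0463] 0.16219129819507222 fore 0.031135090918105058 cross -0.2778336375005761 0.16873468867501648
canA [0.6167 0.0988 0.1124]
canB [ 0.7325 -0.0389  0.1153]
mug [ 0.5198 -0.185   0.0596]
spare [ 0.4414 -0.0567  0.0609]
canR [ 0.7353 -0.0215  0.1092]
canL [0.6234 0.1051 0.1134]
mugS [ 0.4893 -0.2477  0.0567]
```

The lever is already about neutral in the left lane: fore ≈ 0.03, cross ≈ −0.28, length 169 mm against 170. I'll go over to the knob's left side with the fingers shut.

```bash
cat >> h.py <<'E'
from scipy.spatial.transform import Rotation as Ro
yaw=np.radians(-8.8);C0=np.array([.5432,-.0512,0]);Rs=Ro.from_euler('z',yaw).as_matrix()
def W(l): return C0+Rs@np.array(l,float)
def tool(lp,pos=None,q=None):
    o=manip.get_obs();T=Ro.from_quat(o['ee_rot'] if q is None else q).as_matrix();return T.T@(W(lp)-(o['position'] if pos is None else pos))
def local():
    o=manip.get_obs();T=Ro.from_quat(o['ee_rot']).as_matrix();return Rs.T@(o['position']-C0),np.degrees(np.arctan2((Rs.T@T)[1,0],(Rs.T@T)[0,0])),o['ft_force']
E
python3 - <<'E'
from h import *
print(local(),W([.005,.1,.32]));print(tool([.005,.105,.32]))
zs=np.load('pics/scene0.npz');P=cloud('scene',zs)
for u,v in [(368,322),(412,318),(450,290),(480,250)]:print(P[v,u])
E
```

```text
(array([-0.4958,  0.5902,  0.2306]), np.float64(85.52038413796951), array([ 0.6829,  0.7574, -0.6817])) [0.5634 0.0469 0.32  ]
[-0.4448  0.5372 -0.0888]
[0.6675 0.4334 0.1766]
[0.5468 0.4688 0.1013]
[0.4968 0.504  0.167 ]
[0.3573 0.5046 0.1713]
```

Request:
send_rows --steps '[[[0, 0, -0.045], 0], [[0, 0, -0.09], 0], [[-0.035, 0.042, -0.09], -0.02], [[-0.075, 0.09, -0.09], -0.04], [[-0.115, 0.138, -0.09], -0.06], [[-0.155, 0.186, -0.09], -0.078], [[-0.195, 0.234, -0.09], -0.078], [[-0.235, 0.282, -0.09], -0.078]]' --hand 0

```text
clock: 1.1
position: [0.3649, 0.3128, 0.3211]
ee_rot: [0.759, 0.651, -0.0, -0.0]
ft_force: [1.1, 0.5, 0.4]
grip_width: 0.001
```

Run:
```python
from h import *
print(local(),tool([.005,.105,.32]),manip.get_obs()['grip_width'])
```

```text
(array([-0.2319,  0.3325,  0.3211]), np.float64(89.98340877236325), array([1.1176, 0.492 , 0.4174])) [-0.2274  0.237   0.0011] 0.000996988201994387
```

Request:
send_rows --steps '[[[-0.037, 0.042, 0], 0], [[-0.075, 0.085, 0], 0], [[-0.112, 0.127, 0], 0], [[-0.15, 0.17, 0], 0], [[-0.185, 0.205, 0], 0], [[-0.205, 0.225, 0], 0], [[-0.21, 0.23, 0], 0], [[-0.21, 0.23, 0], 0]]'

```text
clock: 2.1
position: [0.5589, 0.0726, 0.321]
ee_rot: [0.759, 0.651, -0.0, -0.0]
ft_force: [0.4, 0.2, -0.3]
grip_width: 0.003
```

Run:
```python
from h import *
print(local(),tool([.005,.105,.195]))
snap('wrist','w1')
```

```text
(array([-0.0035,  0.1247,  0.321 ]), np.float64(89.9970086761399), array([ 0.358 ,  0.2344, -0.3365])) [-0.0197  0.0085  0.126 ]
```

View pics/w1.png

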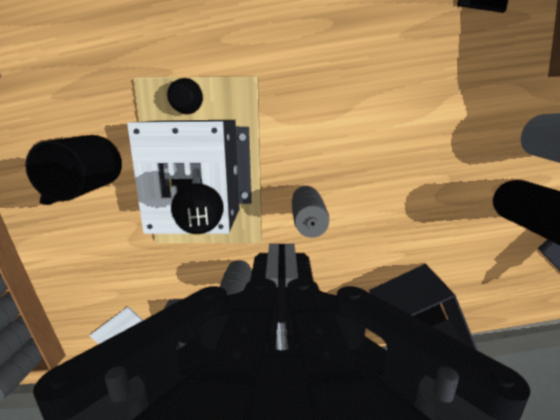

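Wrist view: gate plate at (130–240, 122–232) with its slots near (180,178), the knob at (197,208), the left canister at (310,212) and the closed fingertips at (281,250). I'll refine the pose from this view.

Run:
```python
from h import *
z=np.load('pics/w1.npz');p=z['p'].astype(int);P=cloud('wrist',z)
m=(abs(P[...,2]-.112)<.01)&(p.min(2)>120);m[:,:125]=0;m[:,260:]=0;m[:115]=0;m[245:]=0
c=np.argwhere(m)[:,::-1].astype(float)
Wp=onplane('wrist',c,.112,z);print(m.sum(),cv2.minAreaRect((Wp[:,:2]*1000).astype('float32')),np.median(P[m],0))
g=p.max(2);k=np.zeros(g.shape,'uint8');k[180:236,168:228]=(g[180:236,168:228]<50)
k=cv2.morphologyEx(k,cv2.MORPH_OPEN,np.ones((13,13),'uint8'))
c=max(cv2.findContours(k,0,1)[0],key=cv2.contourArea).reshape(-1,2).astype('float32')
ce,r=cv2.minEnclosingCircle(c);print(ce,r);w=onplane('wrist',[ce],.2055,z)[0];print(w,Rs.T@(w-C0))
cv2.imwrite('pics/w1z.png',cv2.resize(z['p'][115:245,120:260,::-1],None,fx=4,fy=4,interpolation=cv2.INTER_CUBIC))
```

```text
6835 ((544.589111328125, -51.28852844238281), (113.0091552734375, 139.76669311523438), 81.38276672363281) [ 0.5185 -0.0579  0.1115]
(196.5, 200.38888549804688) 28.212806701660156
[ 0.5494 -0.0052  0.2055] [-0.0009  0.0464  0.2055]
```

View pics/w1z.png

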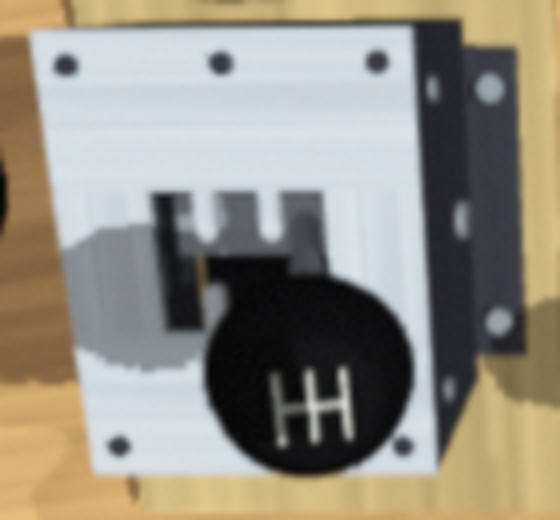

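Request:
send_rows --steps '[[[0, 0.007, 0.035], 0], [[0, 0.007, 0.08], 0], [[0, 0.007, 0.12], 0], [[0, 0.007, 0.13], 0], [[-0.01, 0.007, 0.13], 0], [[-0.02, 0.007, 0.13], 0], [[-0.028, 0.007, 0.13], 0], [[-0.028, 0.007, 0.13], 0]]'

```text
clock: 3.15
position: [0.562, 0.0423, 0.1921]
ee_rot: [0.76, 0.65, 0.001, 0.0]
ft_force: [-0.0, 1.0, 0.2]
grip_width: -0.005
```

```bash
sed -i 's/C0=np.array(.*,0\]);/C0=np.array([.5442,-.0513,0]);/' h.py
python3 - <<'E'
from h import *
print(local())
snap('side','s1')
E
```

```text
(array([0.0033, 0.0952, 0.1921]), np.float64(89.89722407330522), array([-0.0271,  0.9708,  0.1657]))
```

View pics/s1.png

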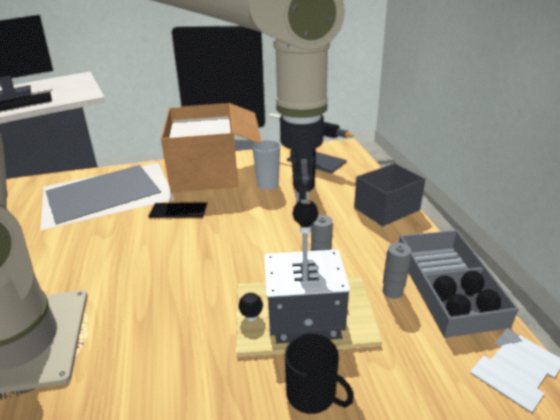

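The finger stands directly behind the knob (305,213), on its left side, and is not touching it yet. I'll push across slowly.

Request:
send_rows --steps '[[[-0.007, 0, 0], 0], [[-0.014, 0, 0], 0], [[-0.021, 0, 0], 0], [[-0.028, 0, 0], 0], [[-0.034, 0, 0], 0], [[-0.039, 0, 0], 0], [[-0.043, 0, 0], 0], [[-0.043, 0, 0], 0]]'

```text
clock: 4.2
position: [0.555, 0.0002, 0.1911]
ee_rot: [0.76, 0.65, -0.0, 0.0]
ft_force: [-0.1, 1.5, 0.9]
grip_width: -0.002
```

```bash
cat >> h.py <<'E'
def knob(tag,n0,n1):
    sc=snap('scene',n0+tag)[0];sd=snap('side',n1+tag)[0]
    return sc,sd
E
python3 - <<'E'
from h import *
print(local())
for n in('scene','side','wrist'):snap(n,n+'2')
a=np.load('pics/side2.npz')['p'][180:310,235:375];b=np.load('pics/wrist2.npz')['p']
cv2.imwrite('pics/s2z.png',cv2.resize(a[:,:,::-1],None,fx=5,fy=4.6,interpolation=cv2.INTER_CUBIC))
c=np.load('pics/scene2.npz')['p'][150:260,170:290]
cv2.imwrite('pics/c2z.png',cv2.resize(c[:,:,::-1],None,fx=5,fy=5,interpolation=cv2.INTER_CUBIC))
E
```

```text
(array([0.0028, 0.0525, 0.1911]), np.float64(89.94390447969161), array([-0.0511,  1.517 ,  0.9134]))
```

View pics/s2z.png

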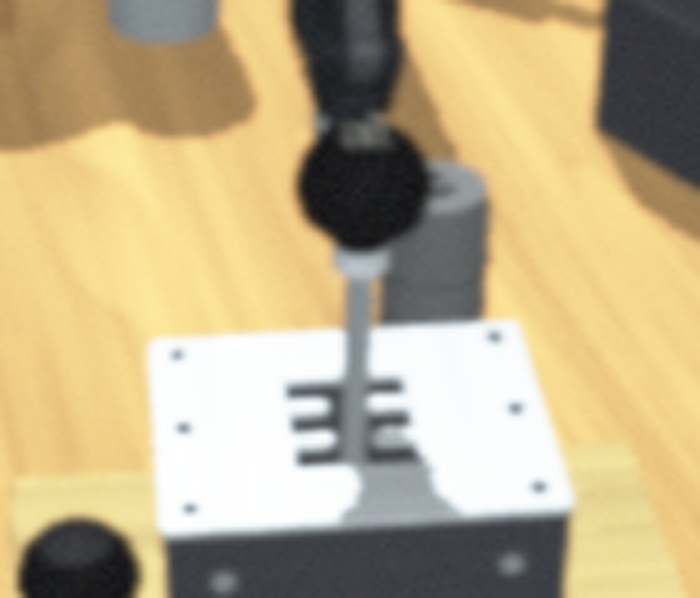

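View pics/c2z.png

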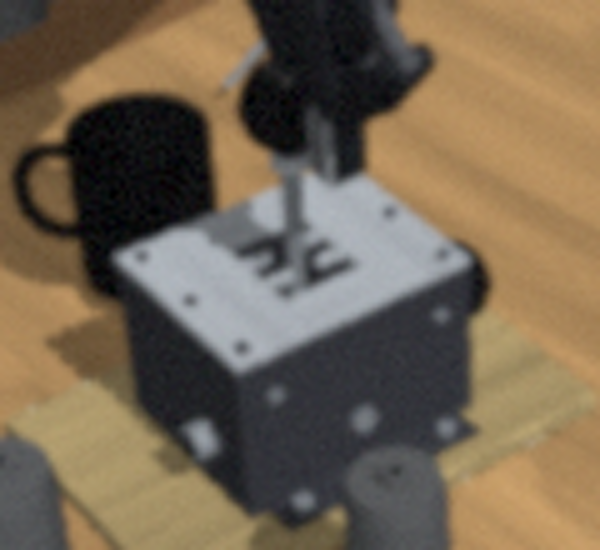

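View pics/wrist2.png

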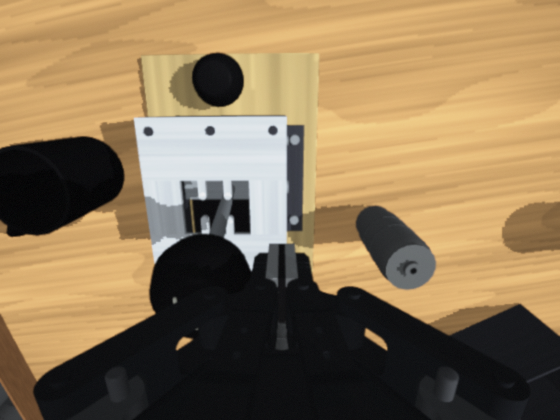

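Side crop: knob at (363,185), with the stem standing in the neutral slot between the middle and left lanes. In the scene crop the finger face is against the knob at about (273,115). In the wrist view the stem enters the gate near (222,205).

```bash
cat >> h.py <<'E'
def tri(us,uc):
    A=np.zeros((3,3));b=np.zeros(3);L=[]
    for n,uv in(('side',us),('scene',uc)):
        rr,_=rays(n,[uv]);T=pose(n);d=T[:3,:3]@rr[0];d/=np.linalg.norm(d);Q=np.eye(3)-np.outer(d,d);A+=Q;b+=Q@T[:3,3];L.append((T[:3,3],d))
    k=np.linalg.solve(A,b);return Rs.T@(k-C0),[np.linalg.norm(np.cross(d,k-o)) for o,d in L]
E
python3 - <<'E'
from h import *
print(tri((305.2,213.4),(234.8,179.05)))
print(tri((235+363/5,180+185/4.6),(170+273/5,150+112/5)))
for z in(.208,.211):print(Rs.T@(onplane('side',[(235+363/5,180+185/4.6)],z)[0]-C0))
E
```

```text
(array([0.004 , 0.0461, 0.2042]), [np.float64(6.61195956748308e-05), np.float64(6.611959567463128e-05)])
(array([0.0075, 0.0144, 0.209 ]), [np.float64(0.0030170164772853176), np.float64(0.0030170164772854308)])
[0.0051 0.0183 0.208 ]
[0.0046 0.0138 0.211 ]
```

Knob y is about 14 mm, which fits the 38.5 mm finger offset. Another 14 mm of push centres the lane.

Request:
send_rows --steps '[[[-0.003, 0, 0], 0], [[-0.006, 0, 0], 0], [[-0.009, 0, 0], 0], [[-0.012, 0, 0], 0], [[-0.014, 0, 0], 0], [[-0.014, 0, 0], 0], [[-0.014, 0, 0], 0], [[-0.014, 0, 0], 0]]'

```text
clock: 5.35
position: [0.5529, -0.0132, 0.1911]
ee_rot: [0.759, 0.651, -0.0, -0.0]
ft_force: [-0.3, 1.0, 1.3]
grip_width: -0.0
```

Run:
```python
from h import *
print(local())
for n in('side','wrist'):snap(n,n+'3')
a=np.load('pics/side3.npz')['p'][180:310,235:375]
cv2.imwrite('pics/s3z.png',cv2.resize(a[:,:,::-1],None,fx=5,fy=4.6,interpolation=cv2.INTER_CUBIC))
```

```text
(array([0.0028, 0.039 , 0.1911]), np.float64(89.98099382194589), array([-0.3043,  0.9951,  1.2942]))
```

View pics/s3z.png

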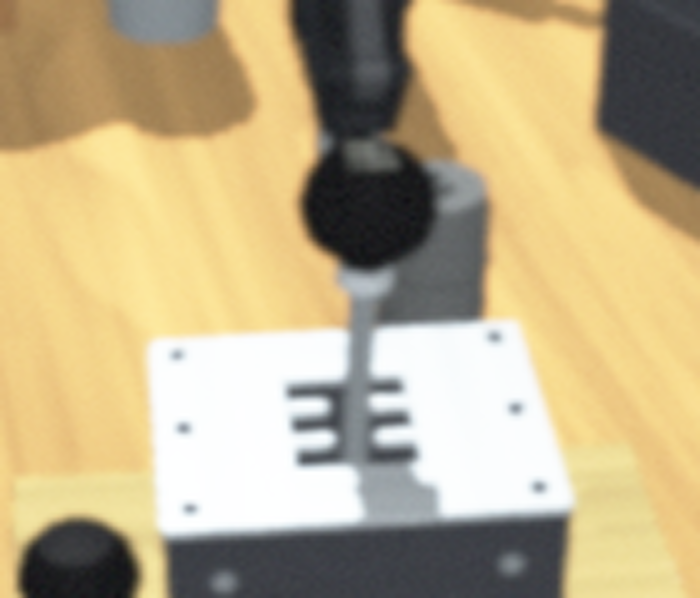

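View pics/wrist3.png

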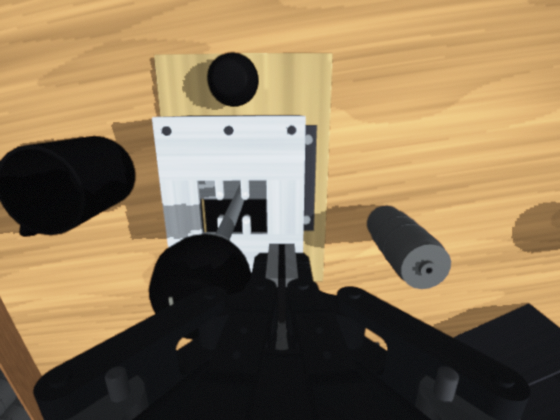

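Request:
send_rows --steps '[[[0.012, 0, 0], 0], [[0.025, 0, 0], 0], [[0.025, -0.03, 0], 0], [[0.025, -0.06, 0], 0], [[0.005, -0.062, 0], 0], [[-0.02, -0.062, 0], 0], [[-0.039, -0.062, 0], 0], [[-0.039, -0.062, 0], 0]]'

```text
clock: 6.45
position: [0.4859, -0.0435, 0.1914]
ee_rot: [0.76, 0.65, 0.0, 0.0]
ft_force: [-0.6, 0.5, 0.4]
grip_width: 0.002
```

Run:
```python
from h import *
print(local())
for z in(.209,.212):print(Rs.T@(onplane('side',[(235+368/5,180+203/4.6)],z)[0]-C0))
for n in('side','scene'):snap(n,n+'4')
a=np.load('pics/side4.npz')['p'][180:310,235:375]
cv2.imwrite('pics/s4z.png',cv2.resize(a[:,:,::-1],None,fx=5,fy=4.6,interpolation=cv2.INTER_CUBIC))
c=np.load('pics/scene4.npz')['p'][150:260,170:290]
cv2.imwrite('pics/c4z.png',cv2.resize(c[:,:,::-1],None,fx=5,fy=5,interpolation=cv2.INTER_CUBIC))
```

```text
(array([-0.0588, -0.0012,  0.1914]), np.float64(89.83337240036025), array([-0.5608,  0.4805,  0.3587]))
[0.0053 0.0048 0.209 ]
[0.0047 0.0004 0.212 ]
```

View pics/s4z.png

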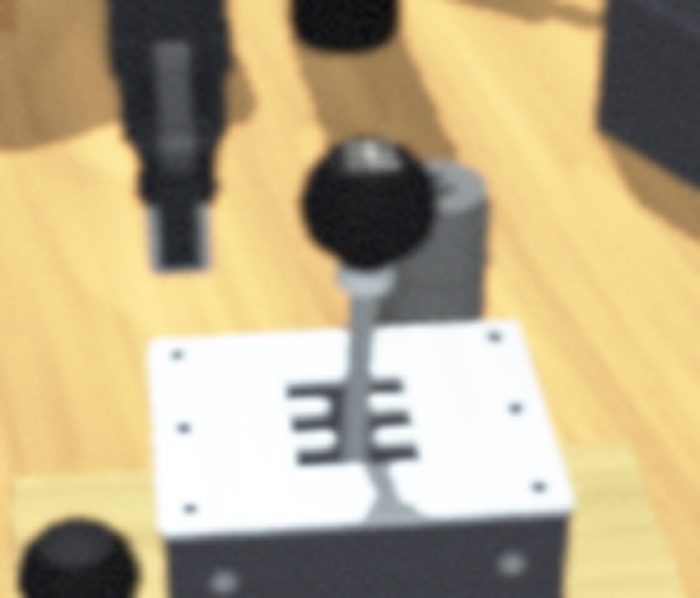

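View pics/c4z.png

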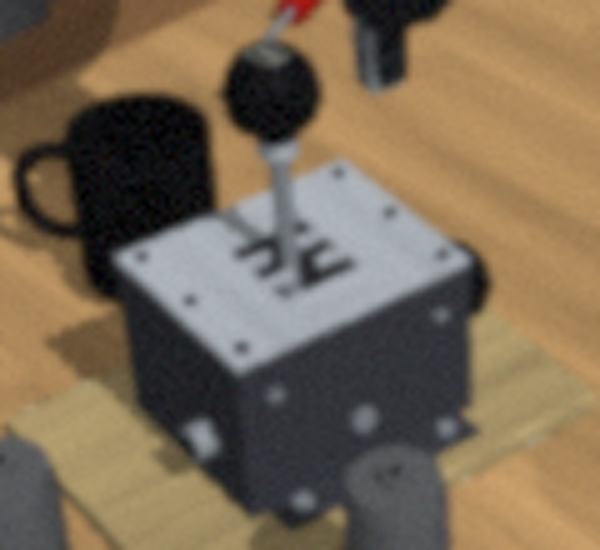

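Both views now show the knob clear of the finger: side crop (368,203), scene crop (272,92). I'll triangulate it.

Run:
```python
from h import *
k,e=tri((235+368/5,180+203/4.6),(170+272/5,150+92/5));print(k,e,k[0]/.17,-k[1]/.17)
```

```text
[0.0042 0.0026 0.2109] [np.float64(0.0008067147710645751), np.float64(0.0008067147710642586)] 0.02493253077763664 -0.015179563972060677
```

Cross ≈ −0.015, within the play, and fore ≈ 0.025. Pushing forward.

Request:
send_rows --steps '[[[0.003, 0.012, 0], 0], [[0.003, 0.024, 0], 0], [[0.003, 0.032, 0], 0], [[0.003, 0.038, 0], 0], [[0.003, 0.044, 0], 0], [[0.003, 0.05, 0], 0], [[0.003, 0.055, 0], 0], [[0.003, 0.058, 0], 0]]'

```text
clock: 7.55
position: [0.5437, -0.048, 0.1911]
ee_rot: [0.759, 0.651, -0.0, -0.0]
ft_force: [-2.0, 0.6, -0.4]
grip_width: -0.001
```

Run:
```python
from h import *
print(local())
for n in('side','scene'):snap(n,n+'5')
a=np.load('pics/side5.npz')['p'][180:310,235:375]
cv2.imwrite('pics/s5z.png',cv2.resize(a[:,:,::-1],None,fx=5,fy=4.6,interpolation=cv2.INTER_CUBIC))
```

```text
(array([-0.001 ,  0.0032,  0.1911]), np.float64(89.98580706473024), array([-2.0213,  0.578 , -0.4341]))
```

View pics/s5z.png

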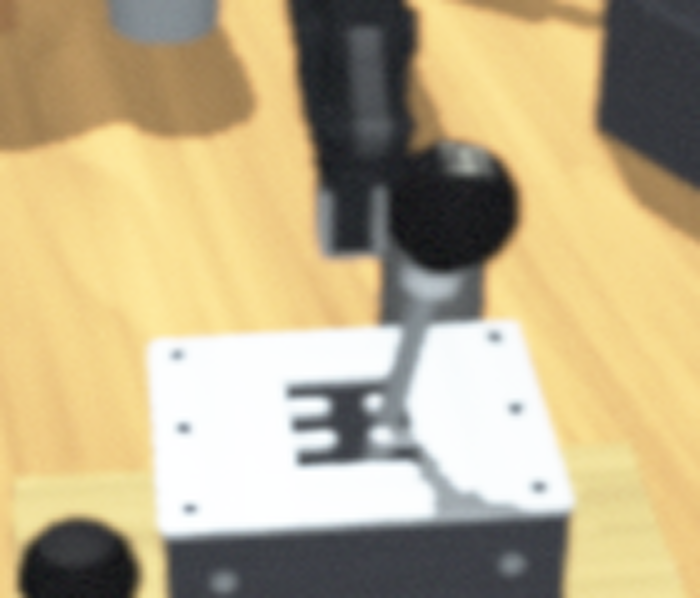

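The stem is in the middle forward slot, with the knob at (453,205) in the crop. A bit further to reach the end.

Request:
send_rows --steps '[[[0, 0.002, 0], 0], [[0, 0.004, 0], 0], [[0, 0.006, 0], 0], [[0, 0.007, 0], 0], [[0, 0.007, 0], 0], [[0, 0.007, 0], 0], [[0, 0.007, 0], 0], [[0, 0.007, 0], 0]]'

```text
clock: 8.65
position: [0.5505, -0.0491, 0.1913]
ee_rot: [0.759, 0.651, 0.0, 0.0]
ft_force: [-2.2, 0.6, -0.4]
grip_width: -0.007
```

Run:
```python
from h import *
print(local())
```

```text
(array([0.0059, 0.0031, 0.1913]), np.float64(89.98474742863625), array([-2.1734,  0.5884, -0.4159]))
```

Still only friction force. I'll creep on until the end stop shows.

Request:
send_rows --steps '[[[0, 0.0005, 0], 0], [[0, 0.001, 0], 0], [[0, 0.0015, 0], 0], [[0, 0.002, 0], 0], [[0, 0.0025, 0], 0], [[0, 0.003, 0], 0], [[0, 0.003, 0], 0], [[0, 0.003, 0], 0]]'

```text
clock: 9.65
position: [0.5524, -0.0494, 0.1911]
ee_rot: [0.759, 0.651, -0.001, -0.001]
ft_force: [-10.1, 1.7, 2.0]
grip_width: -0.001
```

Run:
```python
from h import *
print(local())
```

```text
(array([0.0078, 0.0032, 0.1911]), np.float64(89.98584882015548), array([-10.1205,   1.7214,   1.9621]))
```

The force rose to 10 N, so the lever is at the slot's end. I'll back off straight and then up.

Request:
send_rows --steps '[[[0, -0.01, 0], 0], [[0, -0.03, 0], 0], [[0, -0.06, 0], 0], [[0, -0.08, -0.02], 0], [[0, -0.09, -0.06], 0], [[0, -0.09, -0.09], 0], [[0, -0.09, -0.09], 0], [[0, -0.09, -0.09], 0]]'

```text
clock: 10.65
position: [0.4645, -0.0358, 0.2809]
ee_rot: [0.759, 0.651, 0.0, 0.0]
ft_force: [-0.1, -0.3, 0.2]
grip_width: -0.003
```

Run:
```python
from h import *
print(local())
for n in('side','scene'):snap(n,n+'6')
a=np.load('pics/side6.npz')['p'][180:310,235:375]
c=np.load('pics/scene6.npz')['p'][150:260,170:290]
cv2.imwrite('pics/s6z.png',cv2.resize(a[:,:,::-1],None,fx=5,fy=4.6,interpolation=cv2.INTER_CUBIC))
cv2.imwrite('pics/c6z.png',cv2.resize(c[:,:,::-1],None,fx=5,fy=5,interpolation=cv2.INTER_CUBIC))
```

```text
(array([-0.0812,  0.0032,  0.2809]), np.float64(89.98641975681903), array([-0.1096, -0.3171,  0.1908]))
```

View pics/s6z.png

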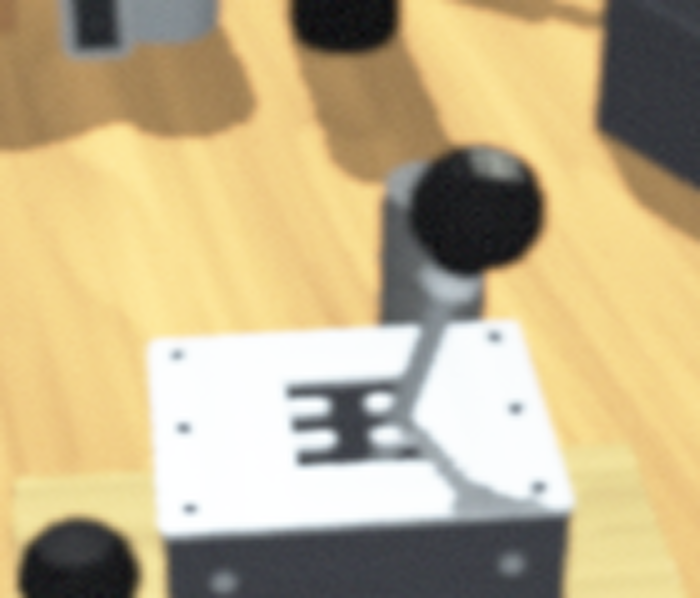

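View pics/c6z.png

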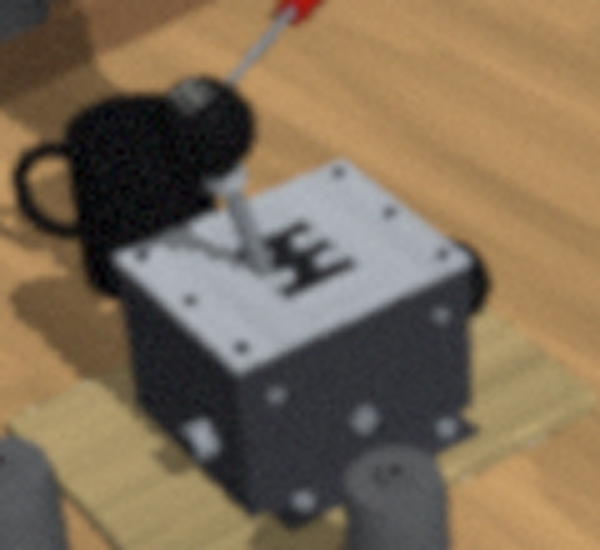

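View pics/scene6.png

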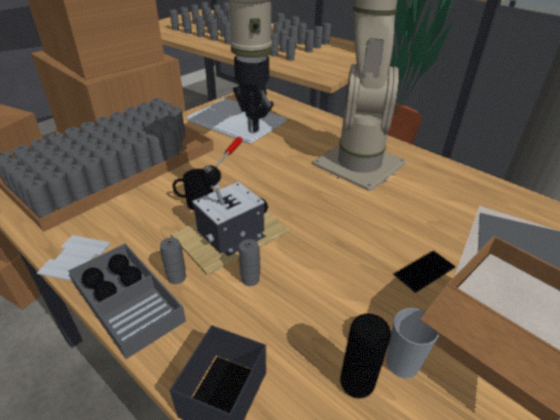

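The stem stands at the front end of the middle slot. The knob is at side crop (477,210) and scene crop (207,127). The bystanders appear unmoved and the gripper is well clear.

Run:
```python
from h import *
k,e=tri((235+477/5,180+210/4.6),(170+207/5,150+127/5));h=k[2]-.042
print(k,e,np.arctan2(k[0],h),-np.arctan2(k[1],h))
if np.arctan2(k[0],h)>.215 and abs(k[1])<.009: print(manip.hand_in())
```

```text
[0.0409 0.0022 0.2057] [np.float64(0.0012086902256246523), np.float64(0.0012086902256245894)] 0.24479340077132056 -0.013731347975659478
the job is handed in; nothing more can be done
None
```

The lever is in third gear and the job is handed in, at about 11 s of the 54 s allowed.

The lever started in neutral in the left-hand lane. With the shut fingers I pushed the knob from its left side across to the middle lane. I then went round behind it and pushed it forward until the wrist force rose from about 2 N to 10 N, which I took as the slot's end.

**Lever position:** After backing off, triangulating the knob from two views gave gear_fore ≈ 0.245 and gear_cross ≈ −0.014. The knob was 41 mm ahead of neutral, as expected for third.

**Rest of the bench:** In the last pictures the gripper was well clear of everything, and the objects looked to be standing where they were. I compared the objects' positions by eye only.

**Checks that disagreed:** An early wrist-camera estimate of the knob was about 5 mm off along the shifter's x axis. Its outline was mixed up with the gate slots, so I did not use it. A mid-push two-view estimate, taken with the finger partly hiding the knob, had rays missing each other by about 6 mm. I repeated that measurement with the knob clear before pushing forward.

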